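# Bring the tall slide magazine to the gate and unlatch it from the carousel

### The job

Turn the slide loader's carousel until the tall magazine stands at the unloading gate, the gap in the rail around it, and the carousel clicks home there. Then pinch the magazine's two side catches together, lift it out upright, about 10 cm up, and finish while still holding it there, at rest, with the catches pinched. Leave the short magazine latched in its seat, the carousel clicked home and the things on the bench where they are.

Things in the scene. Friction and masses are not known exactly. Their poses are not given: they have to be found in the camera images.
- gate (a point): Middle of the seat position at the unloading gate, at deck level, 55 mm above the bench. Its x axis points level from the gate to the carousel's vertical axis, 95 mm away along +x; y is level along the rim, z up. The hold-down rail around the rim lies over the magazines' toes and is open only here, about 60 mm wide, so a magazine comes out only here.
- handle (a point): Centre of the carousel's black handle: a bar 64 mm long (x), 14 mm thick (y), 28 mm high (z), on a post at the carousel's axis, its middle 161 mm and top 175 mm above the bench. It points at the two empty seats; the magazines stand off its two long sides, their inner ends 53 mm from the axis.
- carousel: Aluminium disc 300 mm in diameter, four seats 90 degrees apart. Origin on its axis at the deck's top, 55 mm above the bench; axes as the handle's. Turns either way without a stop; takes little torque, about 0.12 N m in and out of a click, and clicks home with a seat at the gate when let go within about 3 degrees of it.
- loader: White slide loader, fixed: round base 336 mm in diameter, grey hold-down rail round its rim (top 69 mm above the bench), box-shaped feed head 160 mm high on the side away from the gate, reaching 288 mm from the carousel's axis. Origin on the bench under that axis, -x towards the gate.
- tall_grip (a point): Where to pinch: midway between the tall magazine's two catch plates, 90 mm above its foot (145 mm above the bench when seated); axes as the magazine's. Here the plates measure 60 mm over their outsides at rest, about 40 mm pinched fully against the tray; each takes about 8 N to pinch fully.
- tall: Tall magazine, 0.3 to 0.5 kg: grey tray full of slides with white ends, 84 mm long (x, along the carousel's radius; 12 mm toes at both ends), 34 wide (y), 100 high. Origin mid-foot. On each long side a steel catch plate 24 mm wide, 3 thick, hinged at the foot, leaning outward, top 103 mm up. Keepers on the deck hold their barbs: 55 mm high, 36 mm either side of the middle.
- tall_catch_a (a joint): Catch plate on the magazine's +y side: 0 at rest (latched), 0.11 to 0.13 rad pinched fully in; its barb is free of the keeper beyond about 0.07.
- tall_catch_b (a joint): Catch plate on the magazine's -y side, as the other.
- short: The short magazine, of the same make and plan but 62 mm high, latched in the opposite seat; origin at the middle of its foot. Stays latched.
- slide_box: White slide box 100 x 83 x 34 mm on the bench beside the loader, origin at the middle of its underside.
- pot: Small clear specimen pot with a white cap, 44 mm in diameter, 55 mm high, on the bench beside the loader, origin at the middle of its underside.
- cassette_a: White tissue cassette 40 x 28 x 6 mm lying on top of the feed head, origin at the middle of its underside.
- cassette_b: White tissue cassette 40 x 28 x 6 mm on the bench, origin at the middle of its underside.
- moulds: Stack of steel base moulds, 37 x 30 x 38 mm, on the bench, origin at the middle of its underside.
- forceps: Steel forceps 130 mm long, lying on the bench, origin near their middle.
Not all that is in view belongs to the job. What is shaped like the tall but red is not meant.

How it is judged:
On the way, in this order (a step that is already met when the one before it is completed fails the run):
1. the tall magazine, still seated, stands clicked home at the gate and the carousel is still (y of tall_grip in the frame of gate between -0.004 and 0.004 m and horizontal distance between tall_grip and gate below 0.008 m and z of tall_grip in the frame of gate below 0.1 m and angular speed of carousel below 0.08 rad/s), for 0.3 s.
2. both catches are pinched in by the fingers while the magazine is still in its seat (value of joint each of tall_catch_a, tall_catch_b above 0.06 rad and contact force between the fingers and tall above 1 N and z of tall_grip in the frame of gate below 0.1 m and horizontal distance between tall_grip and gate below 0.014 m), for 0.04 s.
At the end, for the whole second after the job is handed in: The tall magazine is held by both pinched catches (each past 0.06 rad), foot 75 mm or more above its seat, within 0.2 rad of upright, still (under 0.03 m/s), touching neither carousel nor loader; the carousel within 0.05 rad of its click; the short magazine latched in its seat (z of tall_grip in the frame of gate above 0.165 m and angle between tall's own z axis and vertical below 0.2 rad and linear speed of tall below 0.03 m/s and value of joint each of tall_catch_a, tall_catch_b above 0.06 rad and contact force between the fingers and tall above 1 N and contact force between tall and carousel below 0.1 N and contact force between tall and loader below 0.1 N and angle between the x axis of handle and the y axis of gate, either way round below 0.05 rad and height (world z) of short below 0.065 m); the arm keeps its last pose, push and grip.
It fails at once if the short magazine is pulled from its seat (height (world z) of short above 0.068 m).
It fails at once if the tall magazine is tipped more than 0.5 rad (angle between tall's own z axis and vertical above 0.5 rad).
It fails at once if a bystander is moved more than 3 cm (distance of any of slide_box, pot, cassette_a, cassette_b, moulds, forceps from where it was at the start of the episode above 0.03 m).
It also fails if it takes over 58 s, if anything falls off the work surface, if the arm or the gripper's body presses on something with over 40 N, if the wrist force passes 120 N, or if a joint passes its speed limit or range.

### The arm

A 7-joint arm with a two-finger parallel gripper is mounted at the origin on the work surface. World frame = base frame: x ahead of the robot, y to its left, z up, the work surface at z = 0. Lengths are in m, angles in rad, forces in N, time in s.
With the tool pointing down it reaches from about 0.425 to 0.875 m from the base axis. Payload 8.4 kg.
Tool frame: the origin (TCP) lies at the very end of the fingers, on their centre line; the grasp point (between the pads) lies 19 mm behind it; z points along the fingers, y is the line along which they close (so a half turn about z gives the same grasp; the last joint's range is limited). The gripper opens to 87 mm and grips with 3 to 60 N. Pads are 19 mm wide; open, the fingers measure 117 mm over their backs; the gripper's body (75 mm by 190 mm) begins 51 mm behind the grasp point.
Start: joints at [-1.427, 0.333, 0.04, 1.465, -0.013, 1.343, -0.059], TCP at [0.156, 0.631, 0.223] pointing down, gripper open.
Joint ranges: [-2.58, 2.58], [-0.38, 2.09], [-1.3, 1.39], [0.25, 2.4], [-1.5, 4.64], [0.08, 2.09], [-2.65, 2.65]. Speed limits (rad/s): [2.22, 2.22, 2.79, 2.79, 3.14, 3.14, 3.14].

### API

Orientations are given as a unit quaternion [x, y, z, w].
In Python, from workcell import ctrl gives the robot as it stands.
- The arm moves only by the shell command python3 -m handwheel 'ROWS' [FORCE]. ROWS is a JSON object of lists of equal length, an entry for each row: "grip": the closure, from 0 (fully open) to 1 (shut); "delta_pos": the shift along the tool's x, y, z in mm, a list of three; "roll": the turn about the tool's z in rad. In form: {"grip": [grip, ...], "delta_pos": [[tx, ty, tz], ...], "roll": [roll, ...]}. A call has 1 to 8 rows; each row is the pose to reach, as a shift and turn from the pose commanded when the call began, along the tool's axes at that moment; what a row does not reach only later rows make up. A row lasts 1/8 s, in which the tool goes at most 62.5 mm and 10.7 degrees, less where a joint would pass 70% of its speed; a pose out of reach is approached as far as the arm can. A call with a gripper value outside its range is refused whole. The fingers move at their own pace and stop on an object; FORCE is the grip in N (left out, the last holds). Time passes only in rows, so rows that repeat a pose let the fingers close. It gives the time, the measured TCP pose, the force, the opening and the grip force at its end, in the units of the state.
- ctrl.observe(): the state, without advancing time (a new reading comes with each control period).
- ctrl.capture(name): name is "scene" or "top" or "wrist"; returns a dict with "image" (400x640x3 uint8, blue, green, red), "z_map" (400x640 float32, m along the optical axis (not along the pixel's ray), 0 where there is no reading), "fx", "fy", "cx", "cy" (pixels), "origin" and "rotation" of the camera in the world. Camera axes: x right, y up, looking along -z (the intrinsics and any distortion apply to the point x, -y, -z); pixel columns grow to the right and rows downward; lengths in m; the calibration is good to about 2 mm. A picture is of the moment at which its call begins.
- ctrl.finish_job(): hands the job in; it is judged then, once.
The state is a dict: "clock": time; "qpos": joint angles; "dq": joint speeds; "tau": joint torques, N m; "eef_pos": TCP position; "eef_rot": TCP orientation; "ft_force": force on the tool from outside, world axes, zero at the start; "moment": the same for the moment, N m; "gripper_width": opening from 0.0 (shut) to 1.0 (fully open); "gripper_force": force on a finger pad.
Only numpy, scipy, OpenCV 4.12 (cv2) and the standard library are available. Lean on these libraries where they do the work, as an engineer would, in place of code of your own. Each camera call takes 0.05 s, during which the arm holds its last target. There are 200 camera calls.

## Working session

There is one attempt and no reset: what is moved stays moved. The work goes in short steps, Python scripts to look and compute and a shell command to move; the robot and the scene stay as the last step left them, time stands still between calls to the robot, and variables do not carry over. Pictures are saved under pics/ and viewed, at most 10 in all, crops included, and the job is handed in when it is done.

```bash
mkdir -p pics; ls
cat > h.py <<'E'
import numpy as np, cv2, pickle
from workcell import ctrl
def cap(n):
    c=ctrl.capture(n); pickle.dump(c,open(f'{n}.pkl','wb')); return c
def cloud(c):
    z=c['z_map']; v,u=np.mgrid[0:z.shape[0],0:z.shape[1]]
    p=np.stack([(u-c['cx'])/c['fx']*z,-(v-c['cy'])/c['fy']*z,-z],-1)
    w=p@np.array(c['rotation']).T+np.array(c['origin']); w[z==0]=np.nan; return w
E
python3 - <<'E'
from h import *
for n in('scene','top'):
    c=cap(n); cv2.imwrite(f'pics/{n}0.png',c['image']); print(n,c['fx'],c['cx'],c['cy'],c['origin'],np.round(c['rotation'],3).tolist(),[k for k in c])
print(ctrl.observe())
E
```

```text
pics
scene 504.9469155598581 324.57024356340145 204.57365770222628 [ 1.04941874 -0.63112112  1.13367309] [0.299, 0.105, 0.329, 0.89] ['image', 'z_map', 'fx', 'fy', 'cx', 'cy', 'origin', 'rotation']
top 379.2088665300889 314.72869009946373 204.29462553355404 [ 0.39309496 -0.03762702  1.2243095 ] [-0.061, 0.056, 0.71, -0.699] ['image', 'z_map', 'fx', 'fy', 'cx', 'cy', 'origin', 'rotation']
{'clock': 0.1, 'qpos': array([-1.42718364,  0.33386503,  0.03986419,  1.46615982, -0.01341701,
        1.34331942, -0.05850775]), 'dq': array([ 7.74581192e-04, -5.32659349e-04, -2.02045321e-04, -5.32096308e-04,
        6.45257537e-04, -1.60018294e-05, -8.08297557e-04]), 'tau': array([ 4.73711552e-03, -6.57814050e+01,  1.34069212e+00, -4.04710221e+01,
       -5.96108730e-02,  4.07897984e-02,  5.89213005e-05]), 'eef_pos': array([0.15619366, 0.63051858, 0.22174334]), 'eef_rot': array([ 1.21117362e-01,  9.92637916e-01, -7.41195039e-04, -4.99683949e-05]), 'ft_force': array([-1.06395468, -0.53630014, -0.80880732]), 'moment': array([-0.03957211, -0.04403336,  0.01943461]), 'gripper_force': 0.0, 'gripper_width': 0.9983276928652541}
```

View pics/scene0.png

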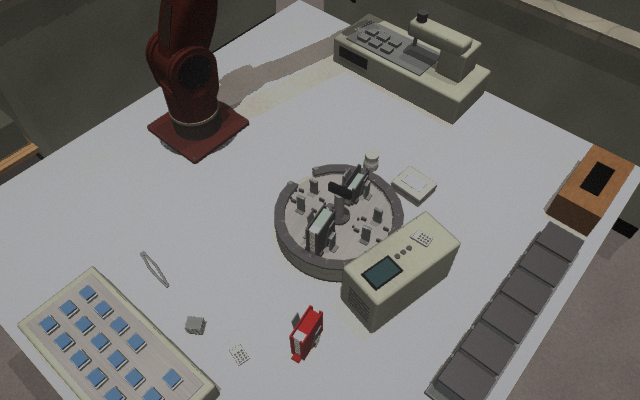

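View pics/top0.png

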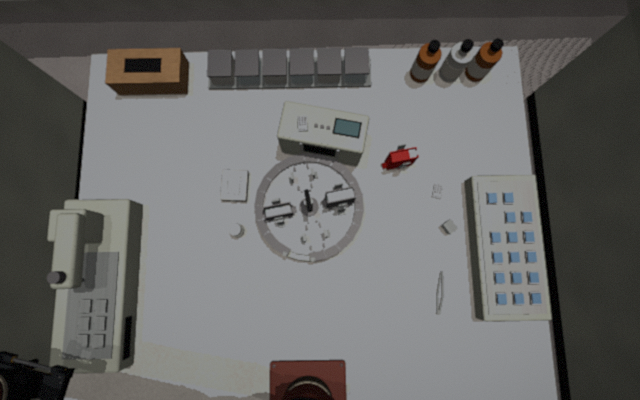

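The scene view shows the carousel at (340,215). The top view shows it at (309,207), with the rail gap near (300,257). Candidates for the tall magazine:
- Magazine at scene (320,230) / top (340,197), which looks taller.
- Magazine at scene (355,182) / top (277,211), which looks shorter.
- Red look-alike at scene (307,335) / top (402,157), which is excluded.

I'll check heights from depth and one close crop.

```bash
cat > m.py <<'E'
from h import *
import sys
def measure(names=('scene','top'),fresh=False):
    P=[];V=[]
    for n in names:
        c=cap(n) if fresh else pickle.load(open(f'{n}.pkl','rb'))
        w=cloud(c); P.append(w.reshape(-1,3)); V.append(np.full(len(P[-1]),names.index(n)))
    P=np.concatenate(P);V=np.concatenate(V); k=~np.isnan(P[:,0]); return P[k],V[k]
E
python3 - <<'E'
from m import *
from scipy.optimize import least_squares
P,V=measure()
c=pickle.load(open('top.pkl','rb')); w=cloud(c)
print('approx centre',w[207,330],w[207,309]); g=w[225,309][:2]
for v in(0,1):
    Q=P[V==v]
    d=np.hypot(*(Q[:,:2]-g).T)
    print('bench z',np.median(Q[(d>.25)&(d<.4)&(Q[:,2]<.03)][:,2]), 'deck',np.median(Q[(d<.12)&(Q[:,2]>.03)&(Q[:,2]<.062)][:,2]))
    R=Q[(d<.22)&(Q[:,2]>.0635)&(Q[:,2]<.074)]
    f=None
    f=lambda p:np.hypot(R[:,0]-p[0],R[:,1]-p[1])-p[2]
    s=least_squares(f,[*g,.155],loss='soft_l1',f_scale=.005); print('rail',s.x,len(R))
    C=s.x[:2]
    r=R[np.abs(f(s.x))<.02]; a=np.degrees(np.arctan2(r[:,1]-C[1],r[:,0]-C[0]))
    h,_=np.histogram(a,bins=np.arange(-180,181,5)); print(h)
    d=np.hypot(*(Q[:,:2]-C).T)
    for nm,lo,hi,r0,r1 in(('handle',.168,.182,0,.045),('tall',.147,.163,.045,.15),('short',.11,.123,.045,.15)):
        q=Q[(d>r0)&(d<r1)&(Q[:,2]>lo)&(Q[:,2]<hi)]
        if len(q)>3:
            rc=cv2.minAreaRect(q[:,:2].astype(np.float32)*1000); m=q.mean(0); print(nm,len(q),m,rc,'polar',np.hypot(*(m[:2]-C)),np.degrees(np.arctan2(*(m[:2]-C)[::-1])))
a=pickle.load(open('scene.pkl','rb'))['image'][155:285,265:415]; b=c['image'][150:270,245:375]
cv2.imwrite('pics/crop.png',np.hstack([cv2.resize(a,(400,347),interpolation=2),cv2.resize(b,(376,347),interpolation=2)]))
E
```

```text
Traceback (most recent call last):
  File "m.py", line 7, in measure
    w=cloud(c); P.append(w.reshape(-1,3)); V.append(np.full(len(P[-1]),names.index(n)))
  File "h.py", line 8, in cloud
    w=p@np.array(c['rotation']).T+np.array(c['origin']); w[z==0]=np.nan; return w
      ~^~~~~~~~~~~~~~~~~~~~~~~~~~
ValueError: matmul: Input operand 1 has a mismatch in its core dimension 0, with gufunc signature (n?,k),(k,m?)->(n?,m?) (size 4 is different from 3)
```

Rotation is a quaternion; fixing that.

```bash
sed -i "s/np.array(c\['rotation'\]).T/R.from_quat(c['rotation']).as_matrix().T/; 1a from scipy.spatial.transform import Rotation as R" h.py
cat > m2.py <<'E'
from m import *
from scipy.optimize import least_squares
def run(fresh=False,crop=None):
    P,V=measure(fresh=fresh)
    c=pickle.load(open('top.pkl','rb')); w=cloud(c)
    g=np.nanmean(w[215:235,300:318].reshape(-1,3),0)[:2]; print('approx',g)
    for v in(0,1):
        Q=P[V==v]
        d=np.hypot(*(Q[:,:2]-g).T)
        print('bench z',np.median(Q[(d>.25)&(d<.4)&(Q[:,2]<.03)][:,2]), 'deck',np.median(Q[(d<.12)&(Q[:,2]>.03)&(Q[:,2]<.062)][:,2]))
        r=Q[(d<.22)&(Q[:,2]>.0635)&(Q[:,2]<.074)]
        f=lambda p:np.hypot(r[:,0]-p[0],r[:,1]-p[1])-p[2]
        s=least_squares(f,[*g,.155],loss='soft_l1',f_scale=.005); print('rail',s.x,len(r))
        C=s.x[:2]
        rr=r[np.abs(f(s.x))<.02]; a=np.degrees(np.arctan2(rr[:,1]-C[1],rr[:,0]-C[0]))
        h,e=np.histogram(a,bins=np.arange(-180,181,4)); print('empty bins',e[:-1][h<4])
        d=np.hypot(*(Q[:,:2]-C).T)
        for nm,lo,hi,r0,r1 in(('handle',.168,.182,0,.045),('tall',.147,.163,.045,.15),('short',.11,.123,.045,.15)):
            q=Q[(d>r0)&(d<r1)&(Q[:,2]>lo)&(Q[:,2]<hi)]
            if len(q)>3:
                rc=cv2.minAreaRect(q[:,:2].astype(np.float32)*1000); m=q.mean(0); print(nm,len(q),m,rc,'polar',np.hypot(*(m[:2]-C)),np.degrees(np.arctan2(*(m[:2]-C)[::-1])))
E
python3 - <<'E'
from m2 import *
run()
a=pickle.load(open('scene.pkl','rb'))['image'][155:285,265:415]; b=pickle.load(open('top.pkl','rb'))['image'][150:270,245:375]
cv2.imwrite('pics/crop.png',np.hstack([cv2.resize(a,(400,347),interpolation=2),cv2.resize(b,(376,347),interpolation=2)]))
E
```

```text
approx [ 0.5257207  -0.01036033]
bench z 0.0002649330024451224 deck 0.055673898493988405
rail [ 0.58060115 -0.01164129  0.15313244] 2664
empty bins [-36 -32 -28 -24 -20 -16 -12  -8  -4   4   8 108 156 160 164 168 172]
handle 141 [ 0.58474119 -0.01293854  0.17393627] ((583.861328125, -12.334365844726562), (63.54761505126953, 14.970154762268066), 10.47580337524414) polar 0.004338520344254001 -17.398053085491576
tall 382 [ 0.59970884 -0.10645643  0.15151796] ((600.1315307617188, -103.95744323730469), (63.630455017089844, 87.8272933959961), 9.77609634399414) polar 0.0967213319393572 -78.60603939369311
short 351 [0.58620939 0.00438971 0.11465337] ((583.1800537109375, -10.962982177734375), (228.5256805419922, 205.77272033691406), 59.572898864746094) polar 0.01698367084882545 70.7182551444865
bench z 0.0003382727688419074 deck 0.055432542644785254
rail [ 0.58184507 -0.01154852  0.15443047] 2555
empty bins [156 160 164 168 172 176]
handle 110 [ 0.58164703 -0.01141612  0.17450591] ((581.7910766601562, -11.194171905517578), (63.129127502441406, 13.86478328704834), 10.322883605957031) polar 0.0002382219258892368 146.23470787202976
tall 281 [ 0.60118067 -0.10536378  0.15138197] ((599.8104248046875, -104.15536499023438), (62.3658332824707, 83.65682220458984), 8.945791244506836) polar 0.09578709881942257 -78.35424112300562
short 220 [0.57374749 0.02400296 0.11438773] ((574.7733764648438, -4.788177490234375), (202.28976440429688, 207.17019653320312), 51.90267562866211) polar 0.03646201459211749 102.83138578888477
```

View pics/crop.png

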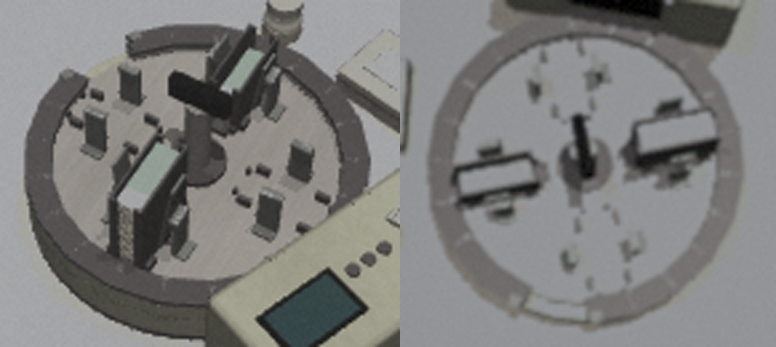

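The left half of the crop shows the tall magazine, tall in profile with a bright top, at about (145,205). The short one is behind it at about (240,85). In the top half, the tall is at (675,135) and the rail gap at (555,310). Depth confirms it: the tall's top is about 155 mm at azimuth -79°. The carousel isn't clicked (gate about 168°). Next I'll refine the gate angle from the gap edges and the feed head.

```bash
cat > go.py <<'E'
from h import *
def go(x,y,z,az=None):
    """shift in tool axes (mm) and roll (rad) from measured pose; az = wanted azimuth of tool y (deg)"""
    o=ctrl.observe(); r=R.from_quat(o['eef_rot']); d=r.inv().apply(np.array([x,y,z])-o['eef_pos'])*1000
    ty=r.apply([0,1,0]); a0=np.degrees(np.arctan2(ty[1],ty[0])); out=[a0]
    if az is not None: e=(a0-az+90)%180-90; out+=[e,np.radians(e)]
    print('shift',np.round(d,1),'az/roll',np.round(out,3),'q7',o['qpos'][6].round(3),'tcp',o['eef_pos'].round(4))
E
python3 - <<'E'
from m import *
from go import go
C=np.array([.582,-.0115]); P,V=measure()
for v in(0,1):
    Q=P[V==v]; d=np.hypot(*(Q[:,:2]-C).T)
    q=Q[(d<.32)&(Q[:,2]>.155)&(Q[:,2]<.163)&(Q[:,0]>C[0]+.1)]
    rc=cv2.minAreaRect(q[:,:2].astype(np.float32)*1000); print('head',rc,len(q))
    k=(d>.146)&(d<.165)&(Q[:,2]>.0645)&(Q[:,2]<.074); a=np.degrees(np.arctan2(Q[k,1]-C[1],Q[k,0]-C[0]))%360
    print('gap',a[a<168].max(),a[a>168].min())
go(.582,-.0115,.28,100.4); go(.582,-.0115,.152,100.4)
E
```

```text
head ((805.7825927734375, -59.12834167480469), (260.62188720703125, 120.05961608886719), 78.28759002685547) 4168
gap 155.70781234907258 179.21000127167102
head ((803.8442993164062, -58.11219787597656), (258.4856262207031, 119.58470153808594), 77.96694946289062) 2631
gap 156.0844623624131 179.7761405207258
shift [-567.7 -520.9  -57.4] az/roll [ 76.087 -24.313  -0.424] q7 -0.059 tcp [0.1562 0.6305 0.2217]
shift [-567.7 -520.7   70.6] az/roll [ 76.087 -24.313  -0.424] q7 -0.059 tcp [0.1562 0.6305 0.2217]
```

Gate azimuth is 168°, from both the gap edges and the head's 78° long side. The carousel must turn about 112.5° clockwise. First I'll rise, then go over the handle.

```bash
python3 -m handwheel '{"grip":[0,0,0,0,0.5,0.5,0.5,0.5],"delta_pos":[[0,0,-58],[-45,-40,-58],[-90,-81,-58],[-135,-122,-58],[-180,-163,-58],[-225,-204,-58],[-270,-245,-58],[-310,-282,-58]],"roll":[0,0,0,0,-0.1,-0.2,-0.3,-0.424]}' 20
python3 -c "
from go import go
go(.582,-.0115,.24,100.4)"
```

```text
clock: 1.1
eef_pos: [0.3903, 0.2804, 0.2804]
eef_rot: [-0.092, 0.996, 0.0, -0.0]
ft_force: [0.5, 0.8, -0.0]
gripper_width: 0.63
gripper_force: 0.0
shift [-135.1 -322.    40.4] az/roll [1.00547e+02 1.47000e-01 3.00000e-03] q7 1.024 tcp [0.3903 0.2804 0.2804]
```

```bash
python3 -m handwheel '{"grip":[0.5,0.5,0.5,0.5,0.5,0.5,0.5,0.5],"delta_pos":[[-22,-54,0],[-45,-108,0],[-68,-162,10],[-91,-216,20],[-113,-270,30],[-135,-322,40],[-135,-322,40],[-135,-322,40]],"roll":[0,0,0,0,0,0,0,0]}' 20
python3 - <<'E'
from go import *
go(.582,-.0115,.152,100.4)
c=cap('wrist'); cv2.imwrite('pics/w1.png',c['image'])
w=cloud(c); q=w.reshape(-1,3); q=q[(abs(q[:,2]-.174)<.007)&(np.hypot(q[:,0]-.582,q[:,1]+.0115)<.05)]
print(len(q), cv2.minAreaRect(q[:,:2].astype(np.float32)*1000) if len(q) else 0)
E
```

```text
clock: 2.1
eef_pos: [0.5799, -0.0094, 0.2401]
eef_rot: [-0.09, 0.996, 0.0, -0.001]
ft_force: [0.2, 0.5, -0.0]
gripper_width: 0.499
gripper_force: 0.0
shift [-1.8 -2.5 88.1] az/roll [ 1.00368e+02 -3.20000e-02 -1.00000e-03] q7 1.813 tcp [ 0.5799 -0.0094  0.2401]
1678 ((581.0693359375, -13.069497108459473), (63.35395050048828, 13.424263000488281), 10.589517593383789)
```

View pics/w1.png

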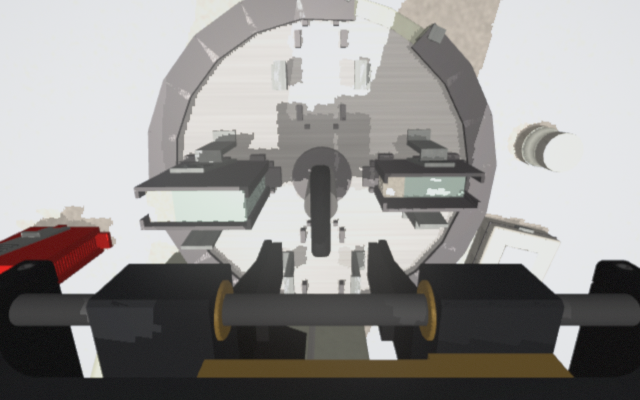

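The wrist view shows the black handle at (320,210), midway between the fingers (265–385). The tall is at left (200,195), the short at right (425,190), and the gap at upper right (390,15). Descending and gripping.

```bash
python3 -m handwheel '{"grip":[0.5,0.5,0.5,0.9,0.9,0.9,0.9,0.9],"delta_pos":[[-1.8,-2.5,35],[-1.8,-2.5,70],[-1.8,-2.5,93],[-1.8,-2.5,93],[-1.8,-2.5,93],[-1.8,-2.5,93],[-1.8,-2.5,93],[-1.8,-2.5,93]],"roll":[0,0,0,0,0,0,0,0]}' 20
python3 -c "
from go import go
go(.582,-.012,.147,-12)"
```

```text
clock: 3.15
eef_pos: [0.5837, -0.0119, 0.1495]
eef_rot: [-0.09, 0.996, 0.0, 0.002]
ft_force: [-0.3, -0.2, 6.3]
gripper_width: 0.163
gripper_force: 22.0
shift [1.7 0.2 2.5] az/roll [100.38 -67.62  -1.18] q7 1.864 tcp [ 0.5837 -0.0119  0.1495]
```

```bash
python3 -m handwheel '{"grip":[0.9,0.9,0.9,0.9,0.9,0.9,0.9,0.9],"delta_pos":[[0,0,-2],[0,0,-2],[0,0,-2],[0,0,-2],[0,0,-2],[0,0,-2],[0,0,-2],[0,0,-2]],"roll":[0.06,0.2,0.35,0.5,0.65,0.8,0.92,1.0]}' 20
python3 - <<'E'
from go import *
go(.582,-.012,.147,-12)
E
```

```text
clock: 4.15
eef_pos: [0.5831, -0.0131, 0.1497]
eef_rot: [0.4, 0.917, -0.0, 0.001]
ft_force: [5.1, -4.7, -10.8]
gripper_width: 0.161
gripper_force: 20.1
shift [ 1.6 -0.1  2.7] az/roll [42.849 54.849  0.957] q7 0.921 tcp [ 0.5831 -0.0131  0.1497]
```

```bash
python3 -m handwheel '{"grip":[0.9,0.9,0.9,0.9,0.9,0.9,0.9,0.9],"delta_pos":[[0,0,1],[0,0,1],[0,0,1],[0,0,1],[0,0,1],[0,0,1],[0,0,1],[0,0,1]],"roll":[0.12,0.27,0.42,0.57,0.72,0.86,0.96,0.96]}' 20
python3 - <<'E'
from go import *
go(.582,-.012,.147,-12)
import m2; m2.run(fresh=True)
E
```

```text
clock: 5.15
eef_pos: [0.582, -0.0134, 0.1496]
eef_rot: [0.778, 0.629, -0.001, 0.0]
ft_force: [-5.9, -4.1, 4.0]
gripper_width: 0.16
gripper_force: 20.0
shift [ 1.3 -0.3  2.6] az/roll [-1.2074e+01 -7.4000e-02 -1.0000e-03] q7 0.056 tcp [ 0.582  -0.0134  0.1496]
approx [ 0.47674637 -0.02233336]
bench z 0.0002011689176467657 deck 0.055653706081773224
rail [ 0.57707382 -0.01331619  0.14956605] 1597
empty bins [-48 -44 -40 -36 -32 -28 -24 -20 -16 -12  -8  -4   0   4   8  12  16  20
  24  28  32  36  40  44  48  52  56 104 108 112 116 120 124 128 132 136
 140 144 148 152 156 160 164 168 172]
handle 67 [ 0.58345498 -0.02966149  0.1739842 ] ((588.0770263671875, -27.117660522460938), (40.780296325683594, 30.419404983520508), 21.338462829589844) polar 0.017546742840044434 -68.67446797179393
tall 181 [ 0.4886944  -0.00350513  0.15143068] ((487.0201416015625, -2.793071746826172), (41.59746551513672, 86.98845672607422), 77.8544692993164) polar 0.08892231861770238 173.6654908720181
short 397 [ 0.62090382 -0.0280637   0.11508296] ((589.5233154296875, -21.766464233398438), (214.2382049560547, 193.09091186523438), 33.429325103759766) polar 0.046244539230437434 -18.596578402840017
bench z 0.0003952357262286821 deck 0.055272093096979
rail [ 0.57997269 -0.0104219   0.15412491] 1152
empty bins [-52 -48 -44 -40 -36 -32 -28 -24 -20 -16 -12  -8  -4   0   4   8  12  16
  20  24  28  32  36  40  44  48  52  56  60 108 112 116 120 124 128 132
 136 140 144 148 152 156 160 164 168 172 176]
tall 11 [ 0.48229487 -0.01987108  0.15724562] ((481.8048400878906, -19.781347274780273), (3.962228536605835, 17.767593383789062), 80.47505950927734) polar 0.09813379874055826 -174.4744982567816
short 37 [ 0.53369981 -0.07665836  0.11205297] ((525.6918334960938, -77.32233428955078), (44.51677703857422, 156.62696838378906), 53.355777740478516) polar 0.08079881184245877 -124.93819887485257
```

The tall is near the gate. Now I'll release, let it click home, rise, and measure again.

```bash
python3 -m handwheel '{"grip":[0.5,0.5,0.5,0.5,0.5,0.5,0.2,0.1],"delta_pos":[[0,0,0],[0,0,0],[0,0,0],[0,0,-20],[0,0,-50],[0,0,-90],[0,0,-110],[0,0,-110]],"roll":[0,0,0,0,0,0,0,0]}' 20
python3 - <<'E'
from go import *
c=cap('wrist'); cv2.imwrite('pics/w2.png',c['image']); w=cloud(c); Q=w.reshape(-1,3)
C=np.array([.582,-.012]); d=np.hypot(*(Q[:,:2]-C).T)
for nm,lo,hi,r0,r1 in(('handle',.168,.182,0,.045),('tall',.147,.154,.045,.15),('talltop',.1545,.163,.045,.15)):
    q=Q[(d>r0)&(d<r1)&(Q[:,2]>lo)&(Q[:,2]<hi)]
    if len(q)>3: print(nm,len(q),q.mean(0),cv2.minAreaRect(q[:,:2].astype(np.float32)*1000))
G=C+.095*np.array([np.cos(np.radians(168)),np.sin(np.radians(168))]); print('gate',G)
go(*G,.20,78)
E
```

```text
clock: 6.25
eef_pos: [0.5831, -0.0119, 0.2599]
eef_rot: [0.777, 0.63, 0.001, 0.0]
ft_force: [-0.2, 0.5, -1.5]
gripper_width: 0.646
gripper_force: 0.0
handle 1490 [ 0.5822631  -0.00984994  0.17430333] ((581.6776123046875, -11.755413055419922), (63.38813018798828, 13.805217742919922), 78.50015258789062)
tall 2602 [0.488299   0.00656119 0.14857235] ((488.6947326660156, 7.732730865478516), (61.273406982421875, 84.94331359863281), 77.8920669555664)
talltop 1009 [0.48874196 0.00751305 0.15605715] ((488.9659423828125, 7.493106842041016), (62.703983306884766, 84.01826477050781), 78.03712463378906)
gate [0.48907598 0.00775161]
shift [ -0.3 -95.4  58.6] az/roll [-11.9   -89.9    -1.569] q7 -0.014 tcp [ 0.5824 -0.0117  0.2586]
```

View pics/w2.png

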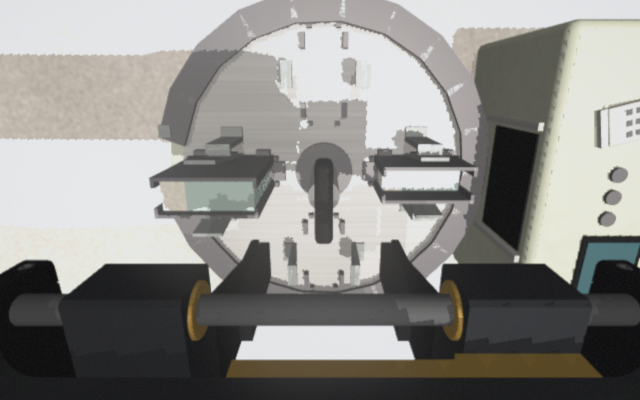

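The wrist view shows the tall at (210,185) filling the rail gap, the handle at (323,200), and the short at (425,180). The tall's centre is (0.4888, 0.0076) with its axis at 78°, so it is clicked home. Moving over it.

```bash
python3 -m handwheel '{"grip":[0,0,0,0,0,0,0,0],"delta_pos":[[0,-30,0],[0,-60,0],[0,-95,0],[0,-95,0],[0,-95,0],[0,-95,0],[0,-95,0],[0,-95,0]],"roll":[-0.18,-0.36,-0.54,-0.72,-0.9,-1.08,-1.26,-1.44]}' 20
python3 -m handwheel '{"grip":[0,0,0,0],"delta_pos":[[0,0,0],[0,0,20],[0,0,40],[0,0,40]],"roll":[-0.13,-0.13,-0.13,-0.13]}' 20
python3 - <<'E'
from go import *
go(.4888,.0076,.126,78)
c=cap('wrist'); w=cloud(c); Q=w.reshape(-1,3); cv2.imwrite('pics/w3.png',c['image'])
d=np.hypot(*(Q[:,:2]-[.4888,.0076]).T)
q=Q[(d<.06)&(Q[:,2]>.147)&(Q[:,2]<.163)]
print(len(q),q.mean(0),cv2.minAreaRect(q[:,:2].astype(np.float32)*1000))
E
```

```text
clock: 7.3
eef_pos: [0.4886, 0.0079, 0.2574]
eef_rot: [0.165, 0.986, -0.001, -0.001]
ft_force: [-0.6, 0.2, -0.3]
gripper_width: 1.002
gripper_force: 0.0
clock: 7.8
eef_pos: [0.4879, 0.0077, 0.2169]
eef_rot: [0.104, 0.995, -0.001, -0.002]
ft_force: [-0.5, 0.5, 0.3]
gripper_width: 1.004
gripper_force: 0.0
shift [-1.2  0.3 90.9] az/roll [7.8058e+01 5.8000e-02 1.0000e-03] q7 1.144 tcp [0.4879 0.0077 0.2169]
4572 [0.48654817 0.00751671 0.15076068] ((488.646728515625, 7.1263427734375), (63.23359680175781, 84.75811004638672), 77.91563415527344)
```

View pics/w3.png

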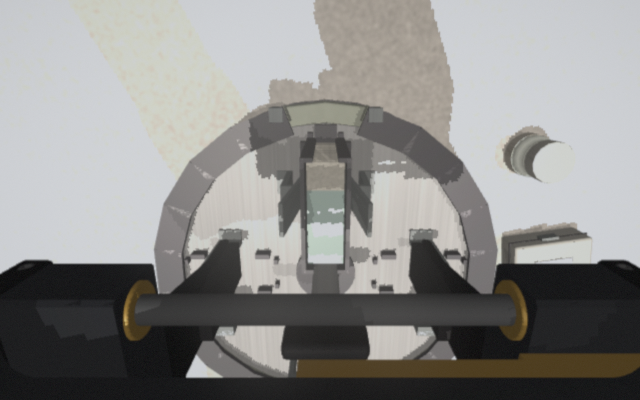

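The tall is at (325,210), with its plates at (290,200) and (360,200), centred between the open fingers (235–415). Descending and pinching.

```bash
python3 -m handwheel '{"grip":[0,0,0,0,0,0.4,0.8,0.8],"delta_pos":[[-1,0,20],[-1,0,45],[-1,0,70],[-1,0,91],[-1,0,91],[-1,0,91],[-1,0,91],[-1,0,91]],"roll":[0,0,0,0,0,0,0,0]}' 30
python3 -m handwheel '{"grip":[0.8,0.8,0.8,0.8],"delta_pos":[[0,0,0],[0,0,0],[0,0,0],[0,0,0]],"roll":[0,0,0,0]}' 30
python3 -c "
from go import go
go(.4888,.0076,.226,78)"
```

```text
clock: 8.85
eef_pos: [0.4908, 0.0079, 0.1282]
eef_rot: [0.104, 0.995, 0.001, 0.0]
ft_force: [0.5, 0.3, -0.6]
gripper_width: 0.745
gripper_force: 0.0
clock: 9.35
eef_pos: [0.4908, 0.0075, 0.1282]
eef_rot: [0.104, 0.995, 0.0, 0.0]
ft_force: [-2.5, -0.4, 8.8]
gripper_width: 0.456
gripper_force: 30.0
shift [  2.   -0.2 -97.8] az/roll [7.8027e+01 2.7000e-02 0.0000e+00] q7 1.48 tcp [0.4908 0.0075 0.1282]
```

Opening is 39.7 mm, so both catches are fully pinched. Lifting.

```bash
python3 -m handwheel '{"grip":[0.8,0.8,0.8,0.8,0.8,0.8,0.8,0.8],"delta_pos":[[0,0,-4],[0,0,-12],[0,0,-24],[0,0,-38],[0,0,-54],[0,0,-70],[0,0,-86],[0,0,-98]],"roll":[0,0,0,0,0,0,0,0]}' 35
python3 -m handwheel '{"grip":[0.8,0.8,0.8,0.8,0.8,0.8,0.8,0.8],"delta_pos":[[0,0,-3],[0,0,-5],[0,0,-5],[0,0,-5],[0,0,-5],[0,0,-5],[0,0,-5],[0,0,-5]],"roll":[0,0,0,0,0,0,0,0]}' 35
python3 - <<'E'
from h import *
o=ctrl.observe(); print(o['eef_pos'],o['ft_force'],o['gripper_width'],o['gripper_force'],abs(o['dq']).max())
c=cap('scene'); cv2.imwrite('pics/s2.png',cv2.resize(c['image'][80:300,180:480],(750,550)))
w=cloud(c).reshape(-1,3); C=np.array([.582,-.012]); q=w[(np.hypot(*(w[:,:2]-C).T)<.04)&(abs(w[:,2]-.174)<.006)]
if len(q)>3: print('handle',len(q),cv2.minAreaRect(q[:,:2].astype(np.float32)*1000))
E
```

```text
clock: 10.35
eef_pos: [0.4904, 0.0074, 0.2263]
eef_rot: [0.104, 0.995, 0.001, 0.0]
ft_force: [0.1, 0.1, -4.1]
gripper_width: 0.454
gripper_force: 35.0
clock: 11.35
eef_pos: [0.4904, 0.0075, 0.2306]
eef_rot: [0.104, 0.995, 0.0, -0.0]
ft_force: [0.3, -0.1, -4.2]
gripper_width: 0.453
gripper_force: 35.0
[0.49043477 0.00751632 0.23056411] [ 0.25647355 -0.0753657  -4.18325554] 0.45338629511470024 34.99910626094788 0.002042377889857553
handle 137 ((583.2711791992188, -12.531318664550781), (63.95091247558594, 15.762015342712402), 77.56709289550781)
```

View pics/s2.png

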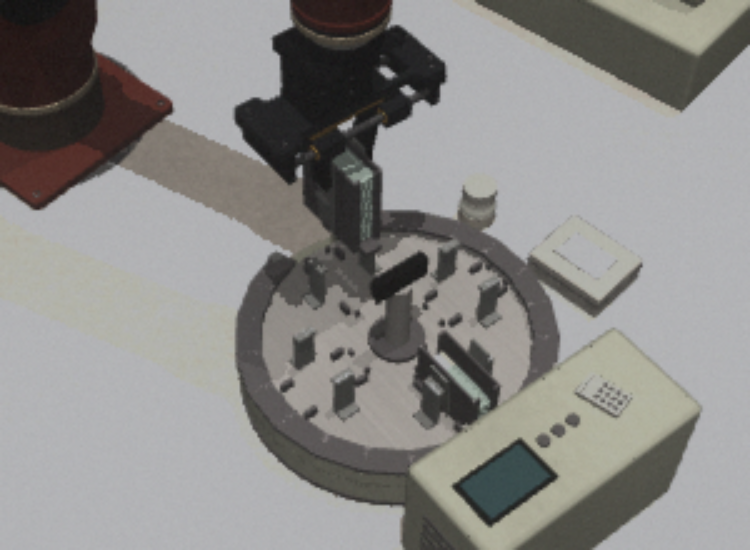

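The tall (355,195) is held upright, clear of the deck. Its 4.2 N weight is on the wrist, and the short (455,385) is still seated. The handle is at about 78°, so the carousel is still clicked home.

```bash
python3 -c "
from workcell import ctrl
print(ctrl.finish_job())"
```

```text
the job is handed in; nothing more can be done
None
```

I turned the tall magazine to the gate, where the carousel clicked home, pinched both catches fully and lifted it about 10 cm, then handed the job in at about 11 s with it held upright and at rest; no verdict was returned.

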